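Slide two covers shut, leave the jar's one open

TASK

I still need the mixing jar, so leave the cover of its compartment drawn back just as it is, and push the other two sliding covers of the small-parts box fully shut with your fingertips. Push gently against the ridges without slamming or forcing them; do not press on or lift what lies in the box, and leave the paint jar and the paint pot behind it standing where they are.

Things in the scene. Friction and masses are not known exactly. Their poses are not given: they have to be found in the camera images.
- parts_box: fixed grey small-parts box, 166 long (x) x 168 wide (y), walls 59.5 high. Origin: centre of its underside, on the worktop. x points away from the robot, y left, z up. Three lanes side by side along x, 52 apart: the far half of each is an open compartment (x from 0 to 80, 49 wide, floor 3 high), the near half a solid deck 54 high; one sliding cover per lane
- left_cover (a joint): slide of the cover in the lane at the box's +y side (left seen from the robot): 0 is fully shut (compartment wholly covered), positive is how far the cover is drawn back towards the box's -x (m), at most 0.08; starts 0.050 to 0.070. Stays where it is left: about 1.2 N of friction, slight damping, no spring or catch, a dead stop at 0
- left_ridge (a point): centre of the robot-side (-x) face of the left cover's finger ridge; moves with the cover; axes as the box's; 66 above the worktop, 1 in +x of the box's origin when shut. The ridge is a metal bar 34 wide (y), 7 thick (x), its top 75 above the worktop, upright at the near end of the flat 3 mm thick metal cover, whose top is 58 above the worktop; in front of it (-x) lie only the deck (54) and guide rails (59.5)
- middle_cover (a joint): slide of the cover in the middle lane: 0 is fully shut (compartment wholly covered), positive is how far the cover is drawn back towards the box's -x (m), at most 0.08; starts 0.050 to 0.070. Stays where it is left: about 1.2 N of friction, slight damping, no spring or catch, a dead stop at 0
- middle_ridge (a point): centre of the robot-side (-x) face of the middle cover's finger ridge; moves with the cover; axes as the box's; 66 above the worktop, 1 in +x of the box's origin when shut. The ridge is a metal bar 34 wide (y), 7 thick (x), its top 75 above the worktop, upright at the near end of the flat 3 mm thick metal cover, whose top is 58 above the worktop; in front of it (-x) lie only the deck (54) and guide rails (59.5)
- right_cover (a joint): slide of the cover in the lane at the box's -y side (right seen from the robot): 0 is fully shut (compartment wholly covered), positive is how far the cover is drawn back towards the box's -x (m), at most 0.08; starts 0.050 to 0.070. Stays where it is left: about 1.2 N of friction, slight damping, no spring or catch, a dead stop at 0
- right_ridge (a point): centre of the robot-side (-x) face of the right cover's finger ridge; moves with the cover; axes as the box's; 66 above the worktop, 1 in +x of the box's origin when shut. The ridge is a metal bar 34 wide (y), 7 thick (x), its top 75 above the worktop, upright at the near end of the flat 3 mm thick metal cover, whose top is 58 above the worktop; in front of it (-x) lie only the deck (54) and guide rails (59.5)
- mixing_jar: small jar with a white screw cap, 32 diameter x 49 high, loose, standing in one of the three compartments (any of them). Origin: centre of its underside
- clamp_clip: small spring clip, black with an orange end, 16 x 55 x 18 high, loose, lying in another compartment. Origin: centre of its underside
- sand_block: pale foam sanding block, 45 x 70 x 18 high, loose, lying in the remaining compartment. Origin: centre of its underside
- paint_jar: loose glass paint jar with black cap, 26 diameter x 64 high, standing on the worktop 40 to 60 mm behind the box. Origin: centre of its underside. Bystander
- paint_pot: loose white paint pot, 40 diameter x 50 high, standing on the worktop 40 to 60 mm behind the box. Origin: centre of its underside. Bystander
- steel_rule: flat steel rule, 310 x 28 x 1, fixed on the worktop right of the box, x along it. Origin: centre of its underside. Surroundings: an upright panel 740 high runs along the rule's right side, 20 mm from its centre line; a long lamp, underside 620 above the worktop, hangs over the far end of the box and beyond it, its pull cord down to 500: keep the arm clear of both, stay low over the box
- parts_case: closed flat blue case, 99 x 132 x 34 high, fixed left of the box; not part of the job. Origin: centre of its underside. Surroundings: a tall steel chest, top 350 above the worktop, stands to the robot's left, nearest corner about 500 from the base: draw the hand back towards the base before swinging from the left to the box
Mind the look-alikes: they are no part of the job. Leave any orange look-alike of the mixing_jar alone.

How it is judged (in metres and radians):
At the end, for the whole second after the job is handed in: the two covers whose compartments do not hold the mixing jar are shut to within 4 mm; the cover of the jar's compartment is within 10 mm of where it started; the things in the box are within 30 mm and the paint jar and paint pot within 20 mm of where they stood; the covers are at rest (((y of mixing_jar in the frame of left_ridge between -0.026 and 0.026 m and distance of left_ridge from where it was at the start of the episode below 0.01 m) or (not (y of mixing_jar in the frame of left_ridge between -0.026 and 0.026 m) and value of joint left_cover below 0.004 m)) and ((y of mixing_jar in the frame of middle_ridge between -0.026 and 0.026 m and distance of middle_ridge from where it was at the start of the episode below 0.01 m) or (not (y of mixing_jar in the frame of middle_ridge between -0.026 and 0.026 m) and value of joint middle_cover below 0.004 m)) and ((y of mixing_jar in the frame of right_ridge between -0.026 and 0.026 m and distance of right_ridge from where it was at the start of the episode below 0.01 m) or (not (y of mixing_jar in the frame of right_ridge between -0.026 and 0.026 m) and value of joint right_cover below 0.004 m)) and distance of each of mixing_jar, clamp_clip, sand_block from where it was at the start of the episode below 0.03 m and distance of each of paint_jar, paint_pot from where it was at the start of the episode below 0.02 m and velocity of joint left_cover between -0.01 and 0.01 m/s and velocity of joint middle_cover between -0.01 and 0.01 m/s and velocity of joint right_cover between -0.01 and 0.01 m/s); the robot touches nothing.
It fails at once if the cover of the compartment with the mixing jar in it is moved by more than 10 mm ((y of mixing_jar in the frame of left_ridge between -0.026 and 0.026 m and distance of left_ridge from where it was at the start of the episode above 0.01 m) or (y of mixing_jar in the frame of middle_ridge between -0.026 and 0.026 m and distance of middle_ridge from where it was at the start of the episode above 0.01 m) or (y of mixing_jar in the frame of right_ridge between -0.026 and 0.026 m and distance of right_ridge from where it was at the start of the episode above 0.01 m)).
It fails at once if a thing in the box is lifted by more than 20 mm (height (world z) of any of mixing_jar, clamp_clip, sand_block above 0.023 m).
It fails at once if the fingers press on a thing in the box (over 2 N) (contact force between the fingers and mixing_jar above 2 N or contact force between the fingers and clamp_clip above 2 N or contact force between the fingers and sand_block above 2 N).
It fails at once if the paint jar or the paint pot behind the box is shifted by more than 20 mm, tipped or lifted (distance of any of paint_jar, paint_pot from where it was at the start of the episode above 0.02 m or angle between any of paint_jar, paint_pot's own z axis and vertical above 0.4 rad).
It fails at once if a cover is slammed (faster than 0.5 m/s) or forced (the fingers push on the box or a cover with over 40 N) (velocity of joint any of left_cover, middle_cover, right_cover below -0.5 m/s or contact force between the fingers and parts_box above 40 N).
It also fails if it takes over 40 s, if anything falls off the work surface, if the arm or the gripper's body presses on something with over 40 N, if the wrist force passes 120 N, or if a joint passes its speed limit or range.

ROBOT

A 6-joint arm with a two-finger parallel gripper is mounted at the origin on a cart in front of the work surface, level with it; the furniture and walls round the work are solid. World frame = base frame: x ahead of the robot, y to its left, z up, the work surface at z = 0. Lengths are in mm, angles in rad, forces in N, time in s.
With the tool pointing down it reaches from about 350 to 775 mm from the base axis. Payload 7.3 kg.
Tool frame: the origin (TCP) lies on the front face of the gripper's body, between the roots of the fingers; the fingertips stand 66 mm ahead of it and the grasp point (between the pads) lies 47 mm ahead of it (bot.tip_extent is the distance from the TCP to the fingertips, in mm); z points along the fingers, y is the line along which they close (so a half turn about z gives the same grasp; the last joint's range is limited). The gripper opens to 92 mm and grips with 3 to 60 N. Pads are 19 mm wide; open, the fingers measure 130 mm over their backs; the gripper's body (75 mm by 190 mm) begins 47 mm behind the grasp point.
Start: joints at [1.104, 0.342, 1.524, -0, 1.275, -0.146], TCP at [165.529, 498.236, 292.241] pointing down, gripper open.
Joint ranges: [-2.53, 2.53], [-0.77, 2.02], [0.04, 2.7], [-1, 4.14], [0.28, 2.66], [-3.11, 3.11]. Speed limits (rad/s): [2.57, 2.57, 3.14, 3.14, 3.14, 3.14].

INTERFACE

Orientations are given as [roll, pitch, yaw] about the fixed x, y, z axes, in that order (R = Rz(yaw) Ry(pitch) Rx(roll)).
In Python, from plant import readout, viewer, order, bot gives the robot as it stands.
- The arm moves only by the shell command python3 -m creep 'ROWS'. ROWS is text: rows parted by semicolons, each of 7 numbers parted by spaces: the shift along the world's x, y, z in m, then the turn, a rotation vector about the world's x, y, z in rad, then the opening in per cent of the stroke, from 0 (shut) to 100 (fully open). A call has 1 to 8 rows; each row shifts and turns the commanded pose from where the row before left it; what a row does not reach is not made up. A row lasts 1/12 s, in which the tool goes at most 41.7 mm and 7.16 degrees, less where a joint would pass 70% of its speed; a pose out of reach is approached as far as the arm can. A call is refused whole if a number of a shift passes 0.0417 or a number of a turn 0.125, either way. A call with a gripper value outside its range is refused whole. The fingers move at their own pace and stop on an object; the grip force is fixed at half the most. Time passes only in rows, so rows that do not move let the fingers close. It gives the time, the measured TCP pose, the force, the opening and the grip force at its end, in the units of the state.
- readout.get_obs(): the state, without advancing time (a new reading comes with each control period).
- viewer.capture(name): name is "scene" or "top"; returns the picture (420x560x3 uint8, red, green, blue); there is no depth.
- viewer.camera_info(name): a dict with "fx", "fy", "cx", "cy" (pixels), "origin" and "rotation" of the camera in the world. Camera axes: x right, y up, looking along -z (the intrinsics and any distortion apply to the point x, -y, -z); pixel columns grow to the right and rows downward; lengths in mm; the calibration is good to about 2 mm. A picture is of the moment at which its call begins. camera_info takes no time and is no camera call.
- order.close_job(): hands the job in; it is judged then, once.
The state is a dict: "time": time; "joint_positions": joint angles; "dq": joint speeds; "tau": joint torques, N m; "tool_pos": TCP position; "tcp_rot": TCP orientation; "contact_force": force on the tool from outside, world axes, zero at the start; "moment": the same for the moment, N m; "grip_width": finger opening in mm; "finger_force": force on a finger pad.
Only numpy, scipy, OpenCV 4.12 (cv2) and the standard library are available. Lean on these libraries where they do the work, as an engineer would, in place of code of your own. Each camera call takes 0.05 s, during which the arm holds its last target. There are 200 camera calls.

## Working session

There is one attempt and no reset: what is moved stays moved. The work goes in short steps, Python scripts to look and compute and a shell command to move; the robot and the scene stay as the last step left them, time stands still between calls to the robot, and variables do not carry over. Pictures are saved under pics/ and viewed, at most 10 in all, crops included, and the job is handed in when it is done.

```bash
mkdir -p pics; python3 - <<'E'
from plant import readout, viewer, order, bot
import cv2
for n in ("scene","top"):
    im=viewer.capture(n); cv2.imwrite(f"pics/{n}0.png",im[:,:,::-1]); i=viewer.camera_info(n); print(n,i)
s=readout.get_obs(); print(s["time"],s["tool_pos"],s["tcp_rot"],s["grip_width"],s["contact_force"])
E
```

```text
scene {'fx': 395.2691816623688, 'fy': 395.2691816623688, 'cx': 277.9015529797381, 'cy': 214.10768279056623, 'origin': array([-82.11597199, 142.79335758, 619.9473976 ]), 'rotation': array([ 0.82649313, -0.01331428, -2.1620954 ])}
top {'fx': 486.3961021623047, 'fy': 486.3961021623047, 'cx': 280.1561088498912, 'cy': 204.74792483206096, 'origin': array([ 341.41727884, -226.10094097,  974.85633562]), 'rotation': array([ 0.09025509,  0.01927596, -1.54778699])}
0.1 [165.39561766 497.98862426 291.62212635] [-3.14028254e+00 -1.80823399e-04  2.82083987e+00] 91.44753466700958 [-0.70729844 -0.69287607  0.62952229]
```

View pics/scene0.png

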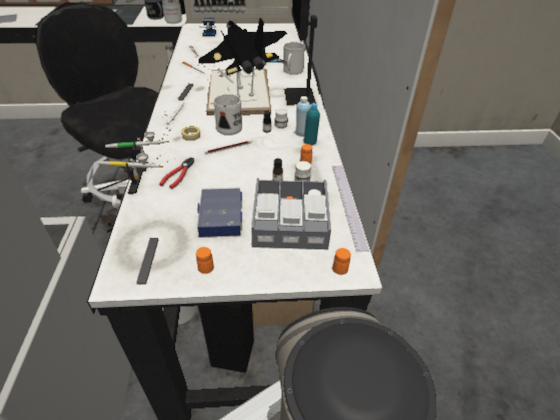

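View pics/top0.png

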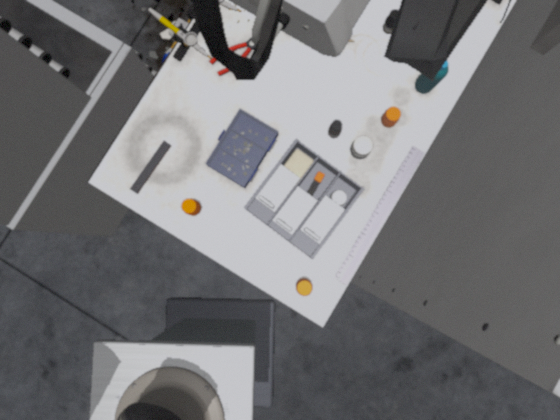

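The jar's white cap is in the right lane (top picture, about 340,197), the clip in the middle (317,180) and the foam block in the left (298,160). So I close left and middle. Next I enlarge the box to pick its corners and ridges.

```bash
python3 - <<'E'
import cv2
im=cv2.imread("pics/top0.png")[125:265,230:390]; cv2.imwrite("pics/topc.png",cv2.resize(im,None,fx=4.2857,fy=4.2857,interpolation=cv2.INTER_CUBIC)[:600])
im=cv2.imread("pics/scene0.png")[150:260,190:350]; cv2.imwrite("pics/scenec.png",cv2.resize(im,None,fx=5,fy=5,interpolation=cv2.INTER_CUBIC))
E
```

```text
(no output)
```

View pics/topc.png

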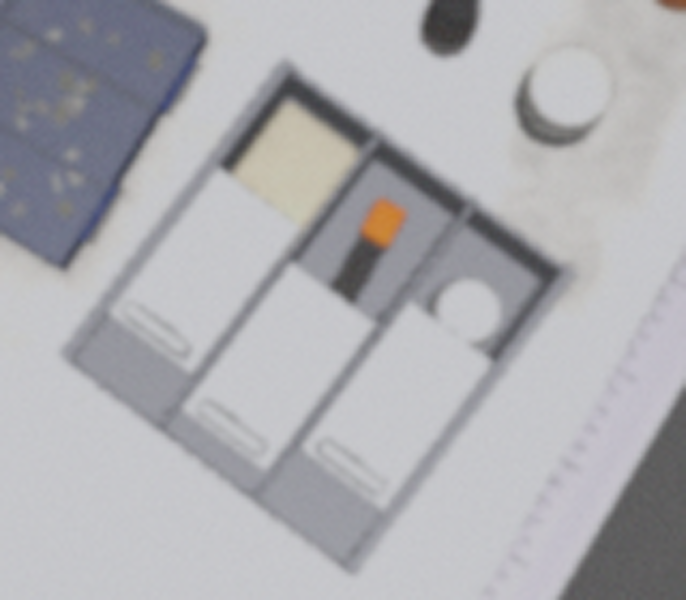

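View pics/scenec.png

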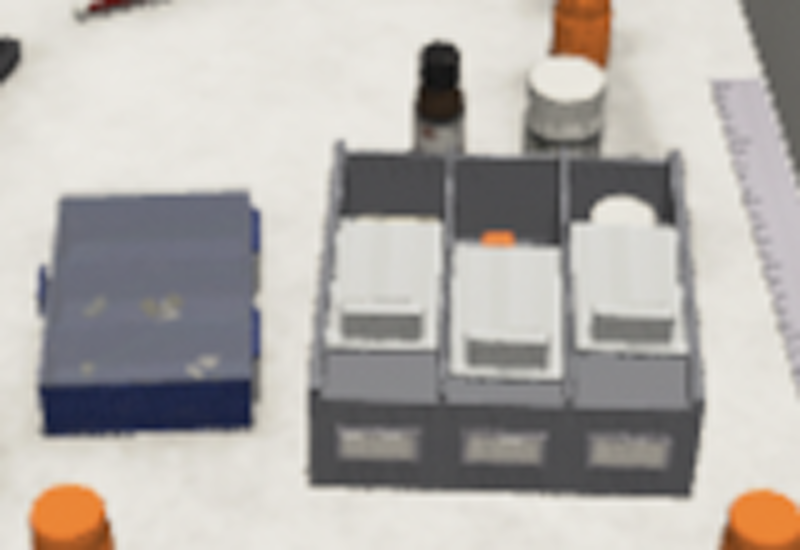

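The wide top crop shows the box corners at (287,65), (568,270), (352,572), (68,352). The left ridge runs (122,300)-(188,352) and the middle ridge (195,402)-(263,458). The scene crop gives a cross-check.

```bash
cat > h.py <<'E'
import numpy as np
from plant import viewer
from scipy.spatial.transform import Rotation as R
def ray(n,u,v,z):
    i=viewer.camera_info(n); d=R.from_euler('xyz',i['rotation']).apply([(u-i['cx'])/i['fx'],-(v-i['cy'])/i['fy'],-1])
    o=i['origin']; return o+d*(z-o[2])/d[2]
def proj(n,p):
    i=viewer.camera_info(n); c=R.from_euler('xyz',i['rotation']).inv().apply(np.array(p)-i['origin'])
    return np.array([i['cx']+i['fx']*c[0]/-c[2], i['cy']-i['fy']*c[1]/-c[2]])
T=lambda u,v,z: ray("top",230+u/4.2857,125+v/4.2857,z)
S=lambda u,v,z: ray("scene",190+u/5,150+v/5,z)
E
python3 - <<'E'
from h import *
np.set_printoptions(precision=1,suppress=True)
def fit(P):
    FL,FR,NR,NL=[np.array(p)[:2] for p in P]; c=(FL+FR+NR+NL)/4
    x=(FL-NL)+(FR-NR); y=(FL-FR)+(NL-NR); a=np.arctan2(*x[::-1]); b=np.arctan2(*y[::-1])-np.pi/2
    print("c",c,"yaws",np.round([a,b],3),"len",[np.linalg.norm(v) for v in (FL-NL,FR-NR,FL-FR,NL-NR)]); return c,(a+b)/2
c,a=fit([T(*p,59.5) for p in [(287,65),(568,270),(352,572),(68,352)]])
c2,a2=fit([S(*p,59.5) for p in [(340,147),(678,154),(700,404),(313,393)]])
for n,f,c_,a_,rs in (("top",T,c,a,[(122,300,188,352),(195,402,263,458),(310,442,380,493)]),("scene",S,c2,a2,[(343,313,423,313),(466,341,549,341),(592,315,673,315)])):
    for r in rs:
        p=f(*r[:2],75)[:2]; q=f(*r[2:],75)[:2]; m=(p+q)/2; M=np.array([[np.cos(a_),np.sin(a_)],[-np.sin(a_),np.cos(a_)]])
        print(n,"world",m,"box",M@(m-c_),"w",np.linalg.norm(p-q))
E
```

```text
c [ 437.4 -251.9] yaws [-0.6 -0.6] len [np.float64(160.8716514810018), np.float64(163.50692267988913), np.float64(154.2815085985444), np.float64(157.63442505782047)]
c [ 431.9 -246.8] yaws [-0.6 -0.6] len [np.float64(161.56165581140849), np.float64(163.18543474866675), np.float64(156.21282417965102), np.float64(155.46744179690714)]
top world [ 428.8 -180.7] box [-48.5  52.9] w 36.63506523803036
top world [ 384.4 -213.8] box [-65.3   0.2] w 38.050075318119916
top world [ 369.3 -264.1] box [-48.3 -49.5] w 37.166623420745665
scene world [ 421.5 -176.3] box [-49.3  51.4] w 32.66884526295343
scene world [ 380.1 -209.3] box [-63.9   0.5] w 33.46056350825235
scene world [ 364.8 -261.1] box [-46.3 -50.6] w 33.205764986361984
```

```bash
python3 -m creep '-0.011 -0.033 0 0 0 0 0;-0.011 -0.033 0 0 0 0 0;-0.011 -0.033 0 0 0 0 0;0.01 -0.033 0 0 0 0 0;0.03 -0.025 0 0 0 0 0;0.03 -0.025 0 0 0 -0.1 0;0.03 -0.025 0 0 0 -0.1 0;0.03 -0.025 0 0 0 -0.1 0'
python3 - <<'E'
from h import *
from plant import readout
s=readout.get_obs(); print(s['tool_pos'],s['tcp_rot'],s['grip_width'])
# yaw from several edges
e=lambda f,p,q,z:(lambda d:np.arctan2(d[1],d[0]))((f(*q,z)-f(*p,z))[:2])
print([round(float(v),3) for v in (e(T,(68,352),(287,65),59.5),e(T,(352,572),(568,270),59.5),e(T,(568,270),(287,65),59.5)-np.pi/2,e(T,(352,572),(68,352),59.5)-np.pi/2,e(S,(313,393),(340,147),59.5),e(S,(700,404),(678,154),59.5),e(S,(678,154),(340,147),59.5)-np.pi/2,e(S,(700,404),(313,393),59.5)-np.pi/2)])
E
```

```text
time: 0.77
tool_pos: [263.2, 264.8, 292.3]
tcp_rot: [3.141, 0.0, 2.517]
contact_force: [0.7, 1.3, -0.3]
grip_width: 43.0
finger_force: 0.0
[263.19212547 264.76597012 292.32017894] [3.14115869e+00 9.74878189e-05 2.51668105e+00] 42.98369845256939
[-0.624, -0.604, -0.619, -0.636, -0.621, -0.626, -0.608, -0.618]
```

```bash
python3 -m creep '0.018 -0.029 0 0 0 0 0;0.018 -0.029 0 0 0 0 0;0.018 -0.029 0 0 0 0 0;0.018 -0.029 0 0 0 0 0;0.018 -0.029 0 0 0 0 0;0.018 -0.029 0 0 0 0 0;0 -0.035 0 0 0 0 0;0 -0.035 0 0 0 0 0' | head -2
python3 -m creep '-0.003 -0.035 -0.018 0 0 0 0;-0.003 -0.035 -0.018 0 0 0 0;-0.003 -0.035 -0.018 0 0 0 0;-0.003 -0.035 -0.018 0 0 0 0;-0.003 -0.035 -0.018 0 0 0 0;-0.002 -0.033 -0.018 0 0 0 0;0 0 -0.018 0 0 0 0;0 0 0 0 0 0 0'
python3 - <<'E'
from h import *
import cv2
a=viewer.capture("top")[100:300,210:410]; b=viewer.capture("scene")[120:270,180:380]
cv2.imwrite("pics/n1.png",np.hstack([cv2.resize(a,(400,400),interpolation=2),cv2.resize(b,(400,300),interpolation=2).repeat(1,0) if 0 else cv2.copyMakeBorder(cv2.resize(b,(400,300),interpolation=2),0,100,0,0,0)])[:,:,::-1])
E
```

```text
time: 1.43
tool_pos: [370.8, 20.6, 291.9]
time: 2.1
tool_pos: [351.8, -186.3, 163.5]
tcp_rot: [3.141, -0.006, 2.517]
contact_force: [-1.1, 1.1, 0.1]
grip_width: 0.3
finger_force: 0.0
```

View pics/n1.png

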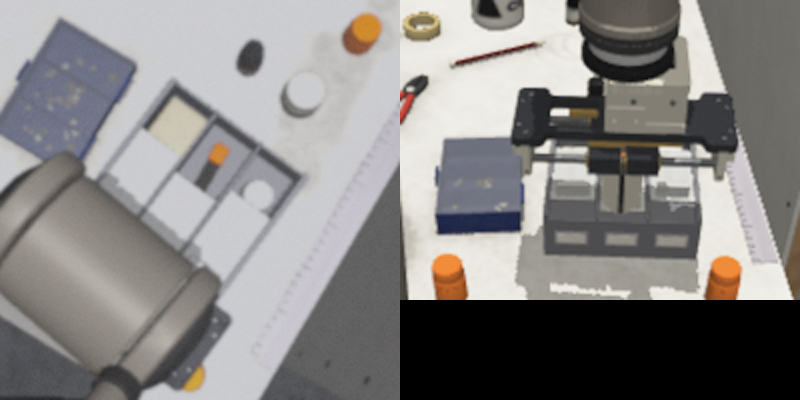

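The scene picture shows the closed fingertips, at about (623,210) in the composite, just in front of the middle lane. I check that against the projection.

```bash
python3 - <<'E'
from h import *
p=proj("scene",[351.8,-186.3,97.5]); print(p, (p-[180,120])*2+[400,0])
E
```

```text
[290.67953238 222.61652455] [621.35906476 205.2330491 ]
```

```bash
python3 -m creep '-0.001 -0.002 -0.011 0 0 0 0;0 0 -0.011 0 0 0 0;0 0 -0.011 0 0 0 0;0 0 0 0 0 0 0;0 0 0 0 0 0 0'
python3 -m creep '0.0049 -0.0035 0 0 0 0 0;0.0049 -0.0035 0 0 0 0 0;0.0049 -0.0035 0 0 0 0 0;0.0049 -0.0035 0 0 0 0 0;0.0049 -0.0035 0 0 0 0 0;0.0049 -0.0035 0 0 0 0 0;0.0049 -0.0035 0 0 0 0 0;0.0049 -0.0035 0 0 0 0 0'
```

```text
time: 2.62
tool_pos: [352.9, -187.0, 134.1]
tcp_rot: [3.141, 0.0, 2.523]
contact_force: [0.7, 0.5, -0.6]
grip_width: 0.2
finger_force: 0.0
time: 3.28
tool_pos: [392.1, -216.0, 133.1]
tcp_rot: [3.141, -0.001, 2.521]
contact_force: [-1.6, 1.4, 1.4]
grip_width: 0.2
finger_force: 0.7
```

```bash
python3 -m creep '0.0036 -0.0027 0 0 0 0 0;0.0036 -0.0027 -0.001 0 0 0 0;0.0036 -0.0027 -0.001 0 0 0 0;0.0036 -0.0027 0 0 0 0 0;0.0036 -0.0027 0 0 0 0 0;0.0036 -0.0027 0 0 0 0 0;0.0036 -0.0027 0 0 0 0 0;0.0036 -0.0027 0 0 0 0 0'
python3 - <<'E'
from h import *
import cv2
b=viewer.capture("scene")[120:270,180:380]
cv2.imwrite("pics/n2.png",cv2.resize(b,(800,600),interpolation=2)[:,:,::-1])
E
```

```text
time: 3.95
tool_pos: [420.9, -237.6, 131.2]
tcp_rot: [3.141, -0.0, 2.521]
contact_force: [-0.7, 1.3, -0.5]
grip_width: 0.6
finger_force: 0.7
```

View pics/n2.png

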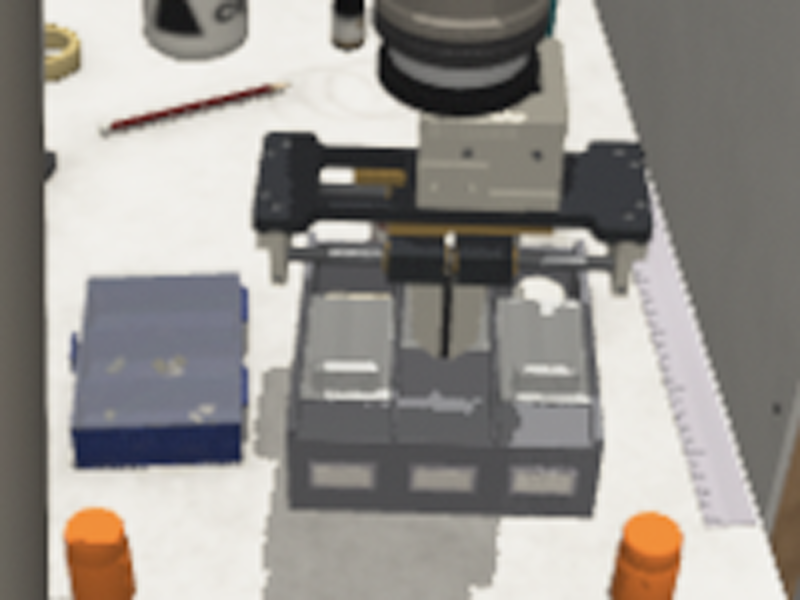

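The fingers are behind the middle ridge and the middle cover is moving. The left and right covers have not moved. About 9 mm remain, so I finish slowly.

```bash
for i in 1; do python3 -m creep '0.0016 -0.0012 0 0 0 0 0;0.0016 -0.0012 0 0 0 0 0;0.0008 -0.0006 0 0 0 0 0;0 0 0 0 0 0 0'; python3 -m creep '0.0008 -0.0006 0 0 0 0 0;0.0008 -0.0006 0 0 0 0 0;0 0 0 0 0 0 0' ; done | grep -E "pos|contact"
```

```text
tool_pos: [424.7, -240.5, 131.3]
contact_force: [-0.9, -0.4, 0.6]
tool_pos: [426.2, -241.7, 131.3]
contact_force: [-0.3, 0.5, 0.2]
```

```bash
python3 -m creep '0.0008 -0.0006 0 0 0 0 0;0.0008 -0.0006 0 0 0 0 0;0 0 0 0 0 0 0' | grep -E "pos|contact"
```

```text
tool_pos: [427.9, -242.9, 131.2]
contact_force: [-0.4, 0.3, 0.2]
```

```bash
python3 -m creep '0.0008 -0.0006 0 0 0 0 0;0.0008 -0.0006 0 0 0 0 0;0 0 0 0 0 0 0' | grep -E "pos|contact"
```

```text
tool_pos: [429.5, -244.1, 131.2]
contact_force: [-1.0, 0.3, 0.6]
```

```bash
python3 -m creep '0.0008 -0.0006 0 0 0 0 0;0 0 0 0 0 0 0' | grep -E "pos|contact"
```

```text
tool_pos: [430.2, -244.6, 131.2]
contact_force: [-0.6, 1.9, 0.6]
```

```bash
python3 -m creep '0.0008 -0.0006 0 0 0 0 0;0 0 0 0 0 0 0' | grep -E "pos|contact"
```

```text
tool_pos: [430.3, -244.7, 131.1]
contact_force: [-4.5, 3.1, 3.4]
```

```bash
python3 -m creep '0.0004 -0.0003 0 0 0 0 0;0 0 0 0 0 0 0' | grep -E "pos|contact"
```

```text
tool_pos: [430.4, -244.8, 131.1]
contact_force: [-4.8, 4.4, 4.1]
```

The middle cover is at its stop: 6.5 N and no further advance. I back off, rise and go behind the left ridge.

```bash
python3 -m creep '-0.005 0.0035 0 0 0 0 0;-0.01 0.007 0 0 0 0 0;0 0 0.02 0 0 0 0;0 0 0.02 0 0 0 0;-0.005 0.025 0 0 0 0 0;-0.005 0.025 0 0 0 0 0;-0.005 0.023 0 0 0 0 0;0 0 0 0 0 0 0' | grep -E "time|pos|contact"
python3 - <<'E'
from h import *
import cv2
b=viewer.capture("scene")[120:270,180:380]
cv2.imwrite("pics/n3.png",cv2.resize(b,(800,600),interpolation=2)[:,:,::-1])
E
```

```text
time: 6.25
tool_pos: [400.1, -158.9, 171.3]
contact_force: [-0.6, 0.7, 0.7]
```

View pics/n3.png

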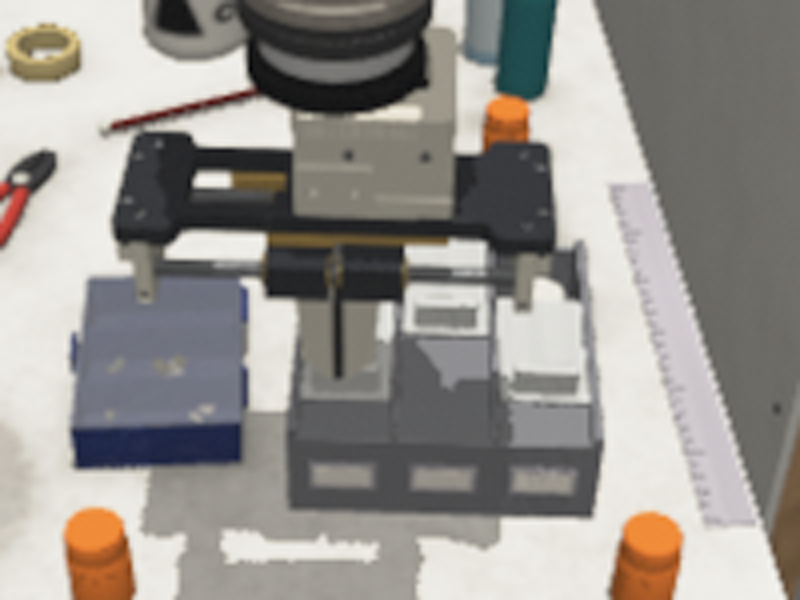

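The middle cover is shut with its ridge at mid-box, and the right cover has not changed. The fingers are above the deck in front of the left ridge.

```bash
python3 -m creep '-0.001 -0.001 -0.015 0 0 0 0;0 0 -0.015 0 0 0 0;0 0 -0.01 0 0 0 0;0 0 0 0 0 0 0' | grep -E "pos|contact"
python3 -m creep '0.0049 -0.0035 0 0 0 0 0;0.0049 -0.0035 0 0 0 0 0;0.0049 -0.0035 0 0 0 0 0;0.0049 -0.0035 0 0 0 0 0;0.0049 -0.0035 0 0 0 0 0;0.0049 -0.0035 0 0 0 0 0;0.0049 -0.0035 0 0 0 0 0;0.0049 -0.0035 0 0 0 0 0' | grep -E "pos|contact"
```

```text
tool_pos: [400.2, -163.5, 129.8]
contact_force: [0.0, 0.2, -0.4]
tool_pos: [440.0, -191.3, 131.3]
contact_force: [-1.1, 0.8, 0.8]
```

```bash
python3 -m creep '0.0033 -0.0023 0 0 0 0 0;0.0033 -0.0023 0 0 0 0 0;0.0033 -0.0023 0 0 0 0 0;0.0025 -0.0017 0 0 0 0 0;0.0016 -0.0012 0 0 0 0 0;0 0 0 0 0 0 0' | grep -E "pos|contact"
```

```text
tool_pos: [453.9, -201.0, 131.2]
contact_force: [0.4, 1.0, 0.4]
```

```bash
python3 -m creep '0.0008 -0.0006 0 0 0 0 0;0.0008 -0.0006 0 0 0 0 0;0 0 0 0 0 0 0' | grep -E "pos|contact"
```

```text
tool_pos: [455.2, -201.9, 131.2]
contact_force: [-0.5, 0.4, -0.9]
```

```bash
python3 -m creep '0.0008 -0.0006 0 0 0 0 0;0.0008 -0.0006 0 0 0 0 0;0 0 0 0 0 0 0' | grep -E "pos|contact"
```

```text
tool_pos: [456.9, -203.2, 131.2]
contact_force: [-0.4, 0.5, -0.3]
```

```bash
python3 -m creep '0.0008 -0.0006 0 0 0 0 0;0 0 0 0 0 0 0' | grep -E "pos|contact"
```

```text
tool_pos: [457.7, -203.8, 131.2]
contact_force: [-1.2, 0.8, 0.3]
```

```bash
python3 -m creep '0.0008 -0.0006 0 0 0 0 0;0.0008 -0.0006 0 0 0 0 0;0 0 0 0 0 0 0' | grep -E "pos|contact"
```

```text
tool_pos: [458.8, -204.7, 131.1]
contact_force: [-2.1, 2.0, 1.5]
```

```bash
python3 -m creep '0.0008 -0.0006 0 0 0 0 0;0 0 0 0 0 0 0' | grep -E "pos|contact"
```

```text
tool_pos: [459.0, -204.8, 131.1]
contact_force: [-4.7, 4.7, 4.7]
```

```bash
python3 -m creep '0.0006 -0.0004 0 0 0 0 0;0 0 0 0 0 0 0' | grep -E "pos|contact"
```

```text
tool_pos: [459.1, -204.9, 131.1]
contact_force: [-6.5, 5.3, 5.8]
```

The left cover is at its stop as well. I withdraw clear of the view and check.

```bash
python3 -m creep '-0.005 0.0035 0 0 0 0 0;-0.01 0.007 0 0 0 0 0;0 0 0.025 0 0 0 0;0 0 0.025 0 0 0 0;-0.015 0.03 0.02 0 0 0 0;-0.02 0.03 0.02 0 0 0 0;-0.02 0.03 0 0 0 0 0;-0.02 0.03 0 0 0 0 0' >/dev/null
python3 -m creep '-0.015 0.03 0 0 0 0 0;-0.01 0.03 0 0 0 0 0;0 0.03 0 0 0 0 0;0 0.03 0 0 0 0 0;0 0 0 0 0 0 0;0 0 0 0 0 0 0' | grep -E "time|pos|contact"
python3 - <<'E'
from h import *
import cv2
im=viewer.capture("top")[:,:,::-1]; cv2.imwrite("pics/top1.png",im)
cv2.imwrite("pics/n4.png",cv2.resize(im[100:265,230:410],(640,587),interpolation=2))
E
```

```text
time: 10.22
tool_pos: [345.8, 45.5, 221.6]
contact_force: [-0.9, 0.4, -0.6]
```

View pics/n4.png

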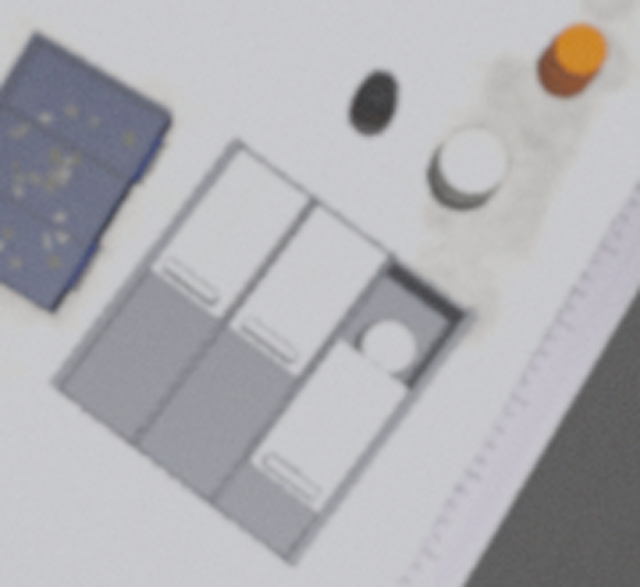

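The left and middle covers are flush with the far wall, with their ridges in line. The right cover (ridge about 290,475), the jar (387,347), the paint jar and the pot have not moved, and the arm is clear.

```bash
python3 -c "
from plant import order; print(order.close_job())"
```

```text
the job is handed in; nothing more can be done
None
```

The left and middle covers are pushed fully shut, the mixing jar's (right) cover is left drawn back, and the paint jar and pot stand where they were; the job is handed in at about 10 s, with no verdict returned.

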